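Put the garage remote back in its sloping dock

TASK

Pick up the square white garage remote and put it back in its dock: lay it in the square recess of the sloping wooden dock (not the round one) until it is fully home, flat on the recess floor, and leave it there. Set it down rather than dropping it, and do not disturb the other things on the credenza.

Things in the scene. Friction and masses are not known exactly. Their poses are not given: they have to be found in the camera images.
- remote: White plastic garage remote, loose, 100-210 g: square plate 80 x 80 x 14 mm (lowest 3 mm stepped in to 76 x 76) with a square grip block 32 x 32 mm, 26 mm tall, at the middle of its top, sides parallel to the plate's; 40 mm tall in all. Origin: centre of its underside; z up through the grip block, x, y along its sides. Starts flat on the slab; may lie in the recess in any quarter turn.
- square_cradle: Square recess, black floor, in the square dock (dark wood, brown rim), fixed. Origin: centre of recess floor, 45 mm above the slab; z square out of the face, which slopes 30 deg from level, facing up and to the robot; x up the slope, y level, both along the sides. Recess 86 x 86 mm, upright walls 7 mm; above them a rim flares out to 12 mm over the floor, 116 mm square outside. Dock 85 mm tall.
- round_cradle: The round recess of the other dock, fixed, the wrong one: same dock and frame (origin at the centre of the recess floor, 45 mm above the slab, same 30 degree slope), but a round recess 87 mm in diameter and 12 mm deep in a 116 x 116 mm face. Which of the two docks stands left or right varies.
- catchall: Black ceramic catchall bowl, 120 mm across the rim, 34 mm tall, loose; origin under its centre. Bystander, behind and between the docks.
- trinket_box: Stainless press-button trinket box, 77 x 112 mm, 52 mm tall, loose; origin under its centre. Bystander.
- diffuser: Frosted glass diffuser jar with its wooden stopper closed, 80 mm in diameter, 120 mm tall with stopper, loose; origin under its centre. Bystander, to the front right.
- shoehorn: Wooden shoehorn lying flat, about 190 mm long along its x, 36 mm wide, 9 mm thick, loose; origin on its underside near its middle. Bystander, to the front left.
- glasses_case: Brown glasses case, 65 x 155 mm, 40 mm tall, loose; origin under its centre. Bystander.
There are look-alikes about, which are no part of the job. What is shaped like the remote but blue or orange is not meant.

How it is judged:
At the end, for the whole second after the job is handed in: The remote lies at rest in the square recess: the centre of its underside within 3.5 mm of the recess floor (measured square to it) and within 8 mm of its centre along each side, its plate parallel to the floor within 0.06 rad (x of remote in the frame of square_cradle between -0.008 and 0.008 m and y of remote in the frame of square_cradle between -0.008 and 0.008 m and z of remote in the frame of square_cradle between -0.0035 and 0.0035 m and angle between the z axis of remote and the z axis of square_cradle, either way round below 0.06 rad and linear speed of remote below 0.02 m/s); the robot touches nothing.
It fails at once if the remote is dropped: moving faster than 0.5 m/s while the fingers do not hold it (linear speed of remote above 0.5 m/s and contact force between the fingers and remote below 0.1 N).
It fails at once if another thing on the credenza (catchall, trinket box, diffuser, shoehorn, glasses case) is pushed more than 30 mm from its place (distance of any of catchall, trinket_box, diffuser, shoehorn, glasses_case from where it was at the start of the episode above 0.03 m).
It fails at once if the diffuser jar is tipped more than 0.4 rad (angle between diffuser's own z axis and vertical above 0.4 rad).
It also fails if it takes over 38 s, if anything falls off the work surface, if the arm or the gripper's body presses on something with over 40 N, if the wrist force passes 120 N, or if a joint passes its speed limit or range.

ROBOT

A 6-joint arm with a two-finger parallel gripper is mounted at the origin on the work surface. World frame = base frame: x ahead of the robot, y to its left, z up, the work surface at z = 0. Lengths are in m, angles in rad, forces in N, time in s.
With the tool pointing down it reaches from about 0.25 to 0.725 m from the base axis. Payload 4 kg.
Tool frame: the origin (TCP) lies on the centre line of the jaws, within the pads' length; the fingertips stand 17 mm ahead of it and the grasp point (between the pads) lies 2 mm behind it; z points along the fingers, y is the line along which they close (so a half turn about z gives the same grasp; the last joint's range is limited). The gripper opens to 85 mm and grips with 20 to 120 N. Pads are 22 mm wide; open, the fingers measure 114 mm over their backs; the gripper's body (76 mm by 85 mm) begins 54 mm behind the grasp point. The pads swing forward as they close: fully open they stand 13 mm farther back than shut.
Start: joints at [-1.199, 0.241, 0.005, 1.335, 0, 1.571], TCP at [0.182, -0.466, 0.248] pointing down, gripper open.
Joint ranges: [-2.72, 2.72], [-1.05, 1.87], [-1.09, 1.28], [-1.99, 2.15], [-1.42, 1.44], [-3.14, 3.14]. Speed limits (rad/s): [2.79, 2.79, 3.14, 3.14, 3.14, 3.14].

INTERFACE

Orientations are given as a unit quaternion [x, y, z, w].
In Python, from workcell import get_obs, imaging, order gives the robot as it stands.
- The arm moves only by the tool apply_moves, never from a script. Its argument "targets" is a list that holds one entry, the list of rows, each a list of 5 numbers: the shift along the world's x, y, z in units of 40 mm (1.0 is 40 mm), then the turn about the world's z in degrees, then the gripper command: -1 is shut, 1 is fully open, values between are in proportion. In form: [[[dx, dy, dz, turn, fingers], ...]]. A call has 1 to 8 rows; each row shifts and turns the commanded pose from where the row before left it; what a row does not reach is not made up. A row lasts 1/12 s, in which the tool goes at most 41.7 mm and 7.16 degrees, less where a joint would pass 70% of its speed; a pose out of reach is approached as far as the arm can. A call is refused whole if a number of a shift passes 1 or a number of a turn 7.16, either way. A call with a gripper value outside its range is refused whole. The fingers move at their own pace and stop on an object; the grip force is fixed at half the most. Time passes only in rows, so rows that do not move let the fingers close. It gives the time, the measured TCP pose, the force, the opening and the grip force at its end, in the units of the state.
- get_obs(): the state, without advancing time (a new reading comes with each control period).
- imaging.camera(name): name is "scene" or "top" or "wrist"; returns (picture, depth): 480x640x3 uint8, blue, green, red; 480x640 float32, m along the optical axis (not along the pixel's ray), 0 where there is no reading.
- imaging.get_calibration(name): a dict with "camera_matrix" (3x3 intrinsics, pixels), "eye" and "rotation" of the camera in the world; the wrist camera has in their place "hand_eye" (4x4, takes a point from camera to tool coordinates, whose origin is the TCP and whose axes are the flange's). Camera axes: x right, y down, z forward; pixel columns grow to the right and rows downward; lengths in m; the calibration is good to about 2 mm. A picture is of the moment at which its call begins: read the wrist's pose just before it. get_calibration takes no time and is no camera call.
- order.job_done(): hands the job in; it is judged then, once.
The state is a dict: "clock": time; "joint_pos": joint angles; "joint_vel": joint speeds; "tau": joint torques, N m; "eef_pos": TCP position; "tool_rot": TCP orientation; "ft_force": force on the tool from outside, world axes, zero at the start; "ft_torque": the same for the moment, N m; "grip_width": finger opening in m; "grasp_force": force on a finger pad.
Only numpy, scipy, OpenCV 4.12 (cv2) and the standard library are available. Lean on these libraries where they do the work, as an engineer would, in place of code of your own. Each camera call takes 0.05 s, during which the arm holds its last target. There are 200 camera calls.

## Working session

There is one attempt and no reset: what is moved stays moved. The work goes in short steps, Python scripts to look and compute and a tool call to move; the robot and the scene stay as the last step left them, time stands still between calls to the robot, and variables do not carry over. Pictures are saved under pics/ and viewed, at most 10 in all, crops included, and the job is handed in when it is done.

Besides the shell and the picture viewer there is one more tool, called after "Call:" as name([rows], argument=value, ...), one row to a line, values as JSON. apply_moves: Moves the arm, as the interface text tells. Its arguments: {"type":"object","properties":{"targets":{"type":"array","items":{"type":"array","items":{"type":"array","items":{"type":"number"}}}}},"required":["targets"]}

```bash
mkdir -p pics
cat > h.py <<'E'
import numpy as np,cv2
from workcell import get_obs,imaging,order
from scipy.spatial.transform import Rotation as R
def cloud(name):
    o=get_obs(); im,d=imaging.camera(name); c=imaging.get_calibration(name)
    K=np.array(c["camera_matrix"]); v,u=np.mgrid[:480,:640]
    P=np.stack([(u-K[0,2])/K[0,0]*d,(v-K[1,2])/K[1,1]*d,d],-1)
    if name=="wrist":
        T=np.array(c["hand_eye"]); P=P@T[:3,:3].T+T[:3,3]
        P=P@R.from_quat(o["tool_rot"]).as_matrix().T+np.array(o["eef_pos"])
    else: P=P@np.array(c["rotation"]).T+np.array(c["eye"])
    P[d<=0]=np.nan
    return im,d,P
E
python3 - <<'E'
from h import *
for n in("top","scene"):
    im,d,P=cloud(n); cv2.imwrite(f"pics/{n}0.png",im); np.savez(f"{n}0.npz",im=im,P=P)
    c=imaging.get_calibration(n); print(n,c["eye"],np.round(c["rotation"],2).tolist())
print(get_obs())
E
```

```text
Traceback (most recent call last):
  File "h.py", line 11, in cloud
    else: P=P@np.array(c["rotation"]).T+np.array(c["eye"])
            ~^~~~~~~~~~~~~~~~~~~~~~~~~~
ValueError: matmul: Input operand 1 has a mismatch in its core dimension 0, with gufunc signature (n?,k),(k,m?)->(n?,m?) (size 4 is different from 3)
```

```bash
sed -i 's/np.array(c\["rotation"\]).T/R.from_quat(c["rotation"]).as_matrix().T/' h.py
python3 - <<'E'
from h import *
for n in("top","scene"):
    im,d,P=cloud(n); cv2.imwrite(f"pics/{n}0.png",im); np.savez(f"{n}0.npz",im=im,P=P)
    c=imaging.get_calibration(n); print(n,c, P[240,320],P[400,320],P[240,500])
print(get_obs())
E
```

```text
top {'camera_matrix': array([[599.5661751 ,   0.        , 322.11625091],
       [  0.        , 599.5661751 , 242.08011886],
       [  0.        ,   0.        ,   1.        ]]), 'eye': array([ 0.42549596, -0.01459294,  1.39675347]), 'rotation': array([-0.70526678,  0.70848237, -0.01292093,  0.02201237])} [0.49942514 0.00812286 0.00125002] [0.13103089 0.00959861 0.00233758] [ 0.49724265 -0.40918446  0.00373674]
scene {'camera_matrix': array([[497.45064527,   0.        , 325.72007139],
       [  0.        , 497.45064527, 239.20211861],
       [  0.        ,   0.        ,   1.        ]]), 'eye': array([1.05817236, 0.68283837, 0.93753326]), 'rotation': array([ 0.32830772,  0.86214811, -0.36370484, -0.12897077])} [ 4.55570358e-01 -4.96755951e-02 -2.72648497e-04] [ 0.75622981  0.29823773 -0.00089623] [0.10543948 0.27412781 0.00394207]
{'clock': 0.15, 'joint_pos': array([-1.19898728e+00,  2.41276721e-01,  4.04381931e-03,  1.33520938e+00,
       -1.05729997e-05,  1.57083409e+00]), 'joint_vel': array([ 0.00071515, -0.00226952,  0.00412725,  0.00072213, -0.00138572,
       -0.00190966]), 'tau': array([-1.16489437e-04, -3.72634935e+01,  2.52638787e+01,  1.23603840e-02,
        9.59554791e-05,  1.03844928e-05]), 'eef_pos': array([ 0.18148425, -0.46541722,  0.24760293]), 'tool_rot': array([ 9.82772620e-01,  1.84816935e-01, -1.57325701e-04, -8.07814632e-04]), 'ft_force': array([-0.40878679,  0.28965396,  0.17063752]), 'ft_torque': array([ 0.00484617,  0.02433099, -0.00382845]), 'grasp_force': 0.0, 'grip_width': 0.08529683406292829}
```

View pics/top0.png

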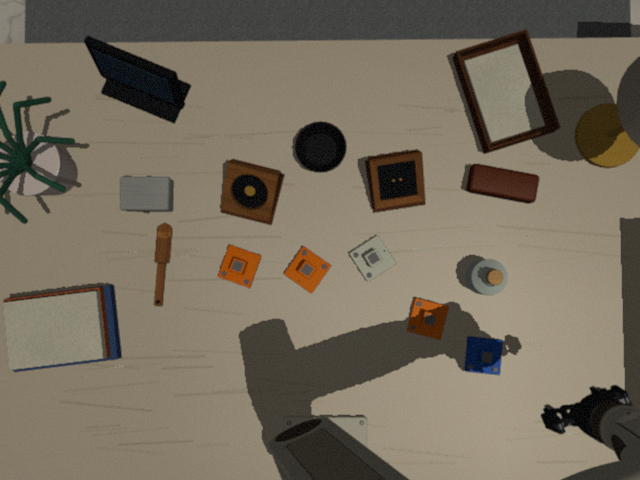

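View pics/scene0.png

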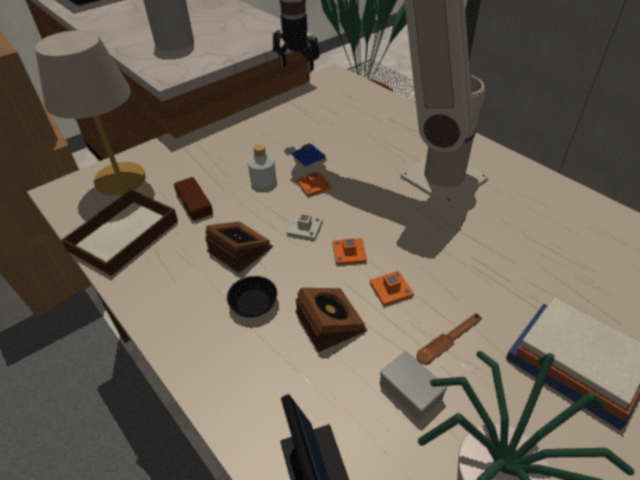

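Top view candidates shaped like the remote: white (372,257), orange (239,266), (307,269), (428,318), and blue (485,356). The description picks white. Square dock (square black recess) is at (396,180), round dock at (251,191).

```bash
cat > m.py <<'E'
from h import *
def remote(P,near,r=.065):
    Q=P[np.isfinite(P[...,2])&(np.linalg.norm(P[...,:2]-near,axis=-1)<r)]
    for n,a,b in(("plate",.008,.02),("block",.032,.046)):
        q=Q[(Q[:,2]>a)&(Q[:,2]<b)]
        if len(q)<5: print(n,"few");continue
        (c,s,ang)=cv2.minAreaRect((q[:,:2]*1000).astype(np.float32)); print(n,len(q),"c",np.round(c,1),"size",np.round(s,1),"ang",round(ang,1),"z",np.median(q[:,2]))
def dock(P,near,r=.1):
    near=np.array(near)
    Q=P[np.isfinite(P[...,2])&(np.linalg.norm(P[...,:2]-near,axis=-1)<r)&(P[...,2]>.02)&(P[...,2]<.1)]
    best=None; rng=np.random.default_rng(0)
    for _ in range(600):
        a=Q[rng.choice(len(Q),3,False)]; n=np.cross(a[1]-a[0],a[2]-a[0]); L=np.linalg.norm(n)
        if L<1e-5: continue
        n/=L; n*=np.sign(n[2])
        if not .80<n[2]<.92: continue
        d=(Q-a[0])@n; k=(abs(d)<.0025).sum()
        if best is None or k>best[0]: best=(k,n,a[0])
    k,n,p=best
    for _ in range(3):
        I=Q[abs((Q-p)@n)<.003]; p=I.mean(0); n=np.linalg.svd(I-p)[2][2]; n*=np.sign(n[2])
    yaw=np.arctan2(-n[1],-n[0]); print("plane n",n.round(3),"tilt",np.degrees(np.arccos(n[2])).round(1),"yaw",np.degrees(yaw).round(1),"N",len(I))
    y=np.cross([0,0,1],-n*[1,1,0]);y/=np.linalg.norm(y); x=np.cross(y,n)
    uv=np.c_[(I-p)@x,(I-p)@y]*1000
    c,s,ang=cv2.minAreaRect(uv.astype(np.float32)); print("rect",np.round(c,1),np.round(s,1),round(ang,1))
    C=p+(x*c[0]+y*c[1])/1000; print("face centre",C.round(4),"floor if rim 12:",(C-.012*n).round(4))
    return n,x,y,C
E
python3 - <<'E'
from m import *
for n in("top","scene"):
    z=np.load(n+"0.npz"); P=z["P"]
    if n=="top": a=P[257,372];b=P[180,396]; print(a,b)
    print(n); remote(P,a[:2]); dock(P,b[:2])
im=np.load("top0.npz")["im"]; cv2.imwrite("pics/crop.png",cv2.resize(im[140:290,330:450],None,fx=4,fy=4,interpolation=2))
E
```

```text
[ 0.45827605 -0.10981742  0.04143315] [ 0.63240286 -0.16535551  0.04483117]
top
plate 955 c [ 464.2 -106.8] size [101.4 114.9] ang 32.1 z 0.013933884690348064
block 195 c [ 455.5 -113.1] size [32.1 32.2] ang 33.5 z 0.040177653132855484
plane n [-0.489 -0.059  0.87 ] tilt 29.5 yaw 6.9 N 1020
rect [5.1 0.5] [111.  118.4] 0.8
face centre [ 0.6371 -0.1677  0.048 ] floor if rim 12: [ 0.643  -0.167   0.0375]
scene
plate 468 c [ 459.4 -110.1] size [85.  80.6] ang 31.2 z 0.014425419886509416
block 123 c [ 460.2 -110.3] size [36.2 32.7] ang 32.2 z 0.04027277025070719
plane n [-0.486 -0.08   0.87 ] tilt 29.5 yaw 9.4 N 518
rect [1.4 0.6] [115.6 114.9] 89.6
face centre [ 0.6386 -0.1629  0.0485] floor if rim 12: [ 0.6444 -0.162   0.038 ]
```

View pics/crop.png

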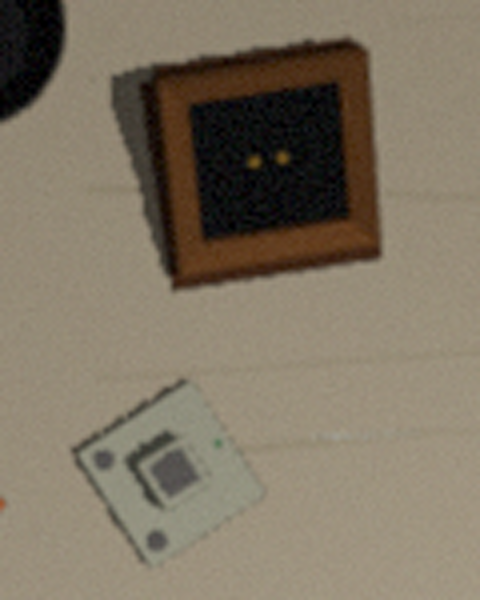

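The crop shows the white remote with its square grip block and the square dock with square black recess, so the choice stands. Now I'll move above the remote.

Call:
apply_moves([
  [[0.5, 0.65, 0, 1, 1], [0.5, 0.65, 0, 1, 1], [0.5, 0.65, 0, 1, 1], [0.5, 0.65, 0, 1, 1], [0.5, 0.65, 0, 1, 1], [0.5, 0.65, 0, 1, 1], [0.5, 0.65, 0, 1, 1], [0.5, 0.65, 0, 1, 1]],
])

```text
clock: 0.82
eef_pos: [0.3421, -0.2563, 0.2482]
tool_rot: [0.967, 0.253, -0.0, -0.0]
ft_force: [0.4, -0.8, 0.0]
grip_width: 0.0853
grasp_force: 0.0
```

Call:
apply_moves([
  [[0.5, 0.65, 0, 1, 1], [0.5, 0.65, 0, 1, 1], [0.5, 0.65, 0, 1, 1], [0.5, 0.65, 0, 0.7, 1], [0.5, 0.65, 0, 0, 1], [0.4, 0.4, 0, 0, 1], [0, 0, 0, 0, 1]],
])

```text
clock: 1.4
eef_pos: [0.46, -0.1089, 0.2479]
tool_rot: [0.958, 0.287, 0.001, -0.0]
ft_force: [0.0, -0.4, 0.8]
grip_width: 0.0853
grasp_force: 0.0
```

Run:
```python
from m import *
im,d,P=cloud("wrist"); cv2.imwrite("pics/w1.png",im); np.savez("w1.npz",im=im,P=P)
o=get_obs(); print(o["clock"],o["eef_pos"],R.from_quat(o["tool_rot"]).as_matrix().round(3))
print(imaging.get_calibration("wrist"))
remote(P,[.458,-.111])
```

```text
1.45 [ 0.45853807 -0.11025167  0.24777505] [[ 0.836  0.548 -0.001]
 [ 0.548 -0.836  0.   ]
 [-0.    -0.001 -1.   ]]
{'camera_matrix': array([[379.9152918 ,   0.        , 317.00179682],
       [  0.        , 379.9152918 , 239.14386381],
       [  0.        ,   0.        ,   1.        ]]), 'hand_eye': array([[-2.27716534e-04, -9.46356957e-01, -3.23122976e-01,
         8.28334067e-02],
       [ 9.99999007e-01,  2.33809719e-04, -1.38951358e-03,
         9.27981034e-05],
       [ 1.39052514e-03, -3.23122971e-01,  9.46355965e-01,
        -1.26533131e-01],
       [ 0.00000000e+00,  0.00000000e+00,  0.00000000e+00,
         1.00000000e+00]])}
plate 5290 c [ 456.5 -111.6] size [80.4 80.1] ang 32.8 z 0.014979615718422018
block 1237 c [ 456.8 -111.8] size [32.6 31.3] ang 32.6 z 0.04122079344805596
```

View pics/w1.png

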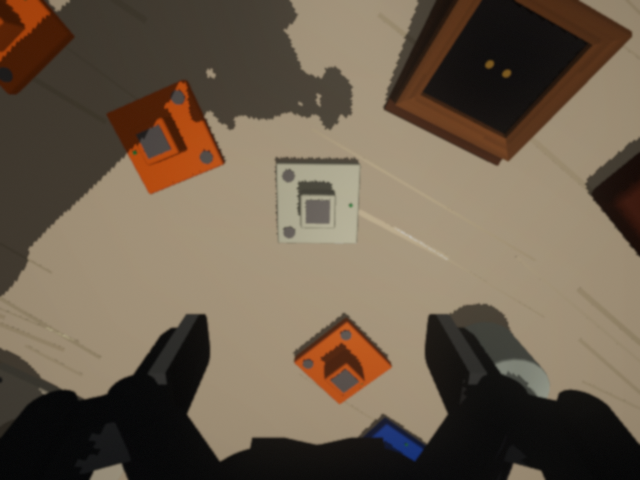

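The wrist view shows the white remote at (318,203), square to the jaws, with its block at (0.4567, -0.1117). The square dock is at the top right (500,80), and both jaw paths are clear. I'll descend and grip.

Call:
apply_moves([
  [[-0.045, -0.037, -0.6, -0.5, 1], [0, 0, -0.85, 0, 1], [0, 0, -0.85, 0, 1], [0, 0, -0.85, 0, 1], [0, 0, -0.85, 0, 1], [0, 0, -0.7, 0, 1], [0, 0, -0.4, 0, 1], [0, 0, -0.22, 0, 1]],
])

```text
clock: 2.12
eef_pos: [0.4529, -0.1137, 0.0329]
tool_rot: [0.96, 0.279, -0.002, -0.001]
ft_force: [-1.0, 0.3, -0.5]
grip_width: 0.0852
grasp_force: 0.0
```

Call:
apply_moves([
  [[0, 0, 0, 0, 1], [0, 0, 0, 0, -1], [0, 0, 0, 0, -1], [0, 0, 0, 0, -1], [0, 0, 0, 0, -1], [0, 0, 0, 0, -1], [0, 0, 0, 0, -1]],
])

```text
clock: 2.7
eef_pos: [0.457, -0.1136, 0.0369]
tool_rot: [0.96, 0.28, 0.001, 0.001]
ft_force: [-0.8, -0.6, 6.6]
grip_width: 0.0308
grasp_force: 61.8
```

The fingertips are touching the plate (6.6 N upward). The later tilt needs clearance, so I'll regrip 6 mm higher.

Call:
apply_moves([
  [[0, 0, 0, 0, 0.1], [0, 0, 0, 0, 0.1], [0, 0.03, 0.15, 0, 0.1], [0, 0, 0, 0, -1], [0, 0, 0, 0, -1], [0, 0, 0, 0, -1], [0, 0, 0, 0, -1], [0, 0, 0, 0, -1]],
])

```text
clock: 3.37
eef_pos: [0.4566, -0.1123, 0.0425]
tool_rot: [0.96, 0.28, 0.001, 0.0]
ft_force: [-1.2, -0.5, 4.7]
grip_width: 0.0305
grasp_force: 60.8
```

Call:
apply_moves([
  [[0, 0, 0.3, 0, -1], [0, 0, 0.6, 0, -1], [0, 0, 0.6, 0, -1], [0, 0, 0.6, -5, -1], [0, 0, 0.6, -5, -1], [0, 0, 0.6, -5, -1], [0, 0, 0.4, -5, -1], [0, 0, 0, -4, -1]],
])

```text
clock: 4.03
eef_pos: [0.4579, -0.1126, 0.1932]
tool_rot: [0.997, 0.072, 0.003, 0.001]
ft_force: [1.1, 0.1, -2.5]
grip_width: 0.0307
grasp_force: 59.9
```

Run:
```python
from m import *
im,d,P=cloud("wrist"); cv2.imwrite("pics/w2.png",im); np.savez("w2.npz",im=im,P=P)
o=get_obs(); print(o["clock"],o["eef_pos"],o["grip_width"],R.from_quat(o["tool_rot"]).as_matrix().round(3).tolist())
```

```text
4.0833 [ 0.45707728 -0.11238921  0.1915013 ] 0.03035882595606967 [[0.99, 0.142, 0.004], [0.142, -0.99, -0.001], [0.004, 0.002, -1.0]]
```

View pics/w2.png

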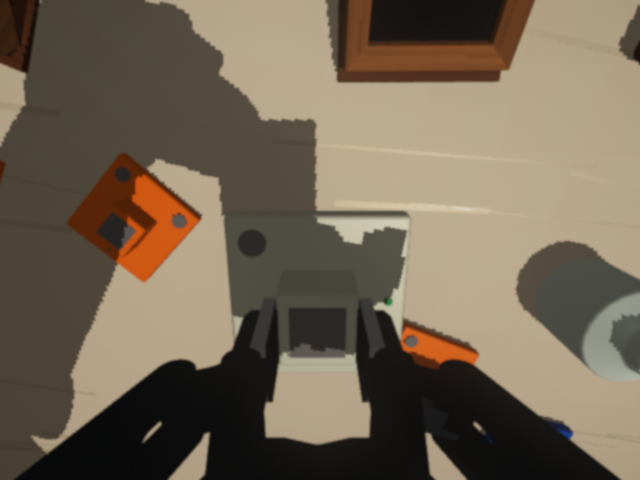

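The remote is held square between the jaws, and the square dock is ahead at (430,30). Next I'll move up over the dock for a close measurement.

Call:
apply_moves([
  [[0.2, -0.1, 0.3, 0, -1], [0.4, -0.25, 0.4, 0, -1], [0.5, -0.25, 0.4, 0, -1], [0.5, -0.25, 0.35, 0, -1], [0.5, -0.25, 0, 0, -1], [0.4, -0.25, 0, 0, -1], [0.1, 0, 0, 0, -1], [0, 0, 0, 0, -1]],
])

```text
clock: 4.75
eef_pos: [0.5599, -0.1661, 0.2457]
tool_rot: [0.997, 0.074, -0.001, -0.001]
ft_force: [-0.4, 0.2, -1.9]
grip_width: 0.0305
grasp_force: 59.9
```

Run:
```python
from m import *
im,d,P=cloud("wrist"); cv2.imwrite("pics/w3.png",im); np.savez("w3.npz",im=im,P=P)
o=get_obs(); T=o["eef_pos"]; M=R.from_quat(o["tool_rot"]).as_matrix(); print(o["clock"],T,M.round(3).tolist())
hsv=cv2.cvtColor(im,cv2.COLOR_BGR2HSV)
# recess floor: dark, near dock
m=(im.max(-1)<45)&(np.linalg.norm(P[...,:2]-[.635,-.166],axis=-1)<.07)&(P[...,2]>.015)&(P[...,2]<.08)
nl,lab,st,_=cv2.connectedComponentsWithStats(m.astype(np.uint8)); k=1+st[1:,4].argmax(); print(st[k])
er=cv2.erode((lab==k).astype(np.uint8),np.ones((5,5)))>0
Q=P[er]; p=np.nanmedian(Q,0); 
for _ in range(4):
    I=Q[abs((Q-p)@(n if _ else np.array([-.5,-.06,.87])))<.004]; p=I.mean(0); n=np.linalg.svd(I-p)[2][2]; n*=np.sign(n[2])
print("n",n.round(3),"tilt",np.degrees(np.arccos(n[2])).round(2),"yaw",np.degrees(np.arctan2(-n[1],-n[0])).round(2),"rms",((I-p)@n).std())
y=np.cross([0,0,1],-n*[1,1,0]);y/=np.linalg.norm(y);x=np.cross(y,n)
J=P[lab==k]; J=J[abs((J-p)@n)<.004]
uv=np.c_[(J-p)@x,(J-p)@y]*1000
r=cv2.minAreaRect(uv.astype(np.float32)); print(r, np.percentile(uv,[.5,99.5],axis=0))
c=np.percentile(uv,[.5,99.5],axis=0).mean(0)/1000; print("centre pct",p+x*c[0]+y*c[1]); c=np.array(r[0])/1000; print("centre rect",p+x*c[0]+y*c[1])
# held remote in tool frame
L=(P-T)@M
b=(abs(L[...,0])<.045)&(abs(L[...,1])<.045)&(L[...,2]>-.01)&(L[...,2]<.06)&(im.min(-1)>40)
q=L[b]
pl=q[(q[:,2]>.015)]; A=np.c_[pl[:,:2],np.ones(len(pl))]; s=np.linalg.lstsq(A,pl[:,2],rcond=None)[0]; print("plate top plane z=",s, len(pl),pl[:,:2].min(0),pl[:,:2].max(0)); bt=q[q[:,2]<.01]; print("block",np.median(bt,0),bt[:,:2].min(0),bt[:,:2].max(0))
```

```text
4.8 [ 0.55908576 -0.16569779  0.24593039] [[0.989, 0.149, -0.003], [0.149, -0.989, 0.001], [-0.003, -0.002, -1.0]]
[ 276   75  113   89 8993]
n [-0.494 -0.076  0.866] tilt 30.02 yaw 8.7 rms 0.0006507260696341868
((-4.844326019287109, -0.14040756225585938), (82.6416244506836, 85.26739501953125), 0.049766696989536285) [[-44.21309488 -42.1868807 ]
 [ 35.83526672  41.95499813]]
centre pct [ 0.6324028  -0.16542466  0.04591022]
centre rect [ 0.63184553 -0.16553474  0.04558236]
plate top plane z= [0.02291459 0.0047631  0.02721503] 16280 [-0.03871985 -0.03934213] [0.04194013 0.04118178]
block [0.00709178 0.00062379 0.00157057] [-0.01489877 -0.02808445] [0.01807013 0.02991855]
```

View pics/w3.png

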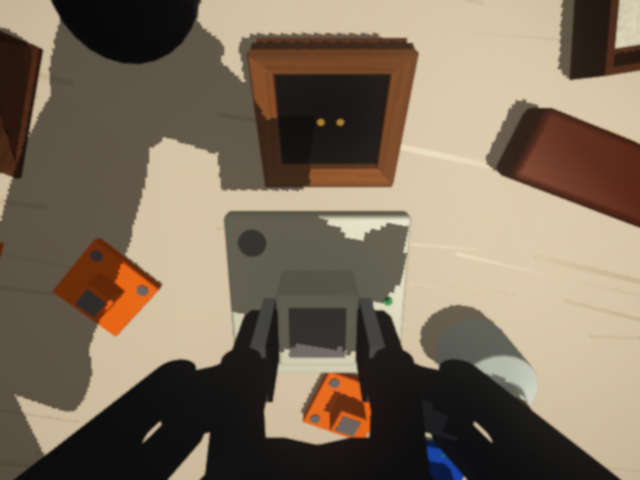

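Measured: recess centre about (0.633, -0.165, 0.045), tilt 30.0°, yaw 8.7°. These match the given height, slope and size, and the tool yaw already agrees. The picture shows the recess at (330,120) and the held plate below it.

The tool stays vertical, so I'll set the uphill plate edge on the recess floor. Then I'll let the remote pivot between the pads as I lower along an arc.

Call:
apply_moves([
  [[0.3, 0, 0, 0, -1], [0.5, 0, -0.2, 0, -1], [0.5, 0, -0.6, 0, -1], [0.33, 0, -0.7, 0, -1], [0, 0, -0.8, 0, -1], [0, 0, -0.6, 0, -1], [0, 0, -0.3, 0, -1], [0, 0, 0, 0, -1]],
])

```text
clock: 5.47
eef_pos: [0.6209, -0.1645, 0.1147]
tool_rot: [0.997, 0.075, -0.005, -0.002]
ft_force: [-1.0, 0.4, -2.1]
grip_width: 0.0305
grasp_force: 59.8
```

Call:
apply_moves([
  [[0, 0, 0, 0, -1], [0, -0.02, -0.1, 0, -1], [0, 0, -0.1, 0, -1], [0, 0, -0.05, 0, -1], [0, 0, 0, 0, -1]],
])

```text
clock: 5.88
eef_pos: [0.625, -0.167, 0.1099]
tool_rot: [0.997, 0.074, 0.0, 0.0]
ft_force: [-0.2, -0.4, -2.2]
grip_width: 0.0304
grasp_force: 59.8
```

Call:
apply_moves([
  [[0, 0, -0.05, 0, -1], [0, 0, -0.05, 0, -1], [0, 0, -0.05, 0, -1], [0, 0, 0, 0, -1]],
])

```text
clock: 6.22
eef_pos: [0.6253, -0.167, 0.1046]
tool_rot: [0.997, 0.074, 0.001, 0.0]
ft_force: [-2.7, 0.2, 3.5]
grip_width: 0.0302
grasp_force: 60.5
```

Contact came at the predicted height. Now the first part of the arc.

Call:
apply_moves([
  [[-0.03, -0.005, -0.05, 0, -1], [-0.035, -0.005, -0.06, 0, -1], [-0.035, -0.005, -0.06, 0, -1], [0, 0, 0, 0, -1]],
])

```text
clock: 6.55
eef_pos: [0.6223, -0.1676, 0.1009]
tool_rot: [0.997, 0.074, 0.003, 0.0]
ft_force: [-3.9, 2.0, 15.5]
grip_width: 0.0307
grasp_force: 62.6
```

Call:
apply_moves([
  [[-0.022, -0.003, -0.06, 0, -1], [-0.022, -0.003, -0.06, 0, -1], [-0.023, -0.004, -0.063, 0, -1], [0, 0, 0, 0, -1], [0, 0, 0, 0, -1]],
])

```text
clock: 6.97
eef_pos: [0.6176, -0.1682, 0.0929]
tool_rot: [0.997, 0.074, 0.0, 0.0]
ft_force: [-9.4, 0.5, 16.0]
grip_width: 0.0307
grasp_force: 65.2
```

```bash
cat > t.py <<'E'
from m import *
im,d,P=cloud("wrist"); o=get_obs(); T=o["eef_pos"]; M=R.from_quat(o["tool_rot"]).as_matrix()
L=(P-T)@M
def fit(lo,hi,ax=.0):
    b=(abs(L[...,1])<.037)&(L[...,0]>.018)&(L[...,0]<.036)&(L[...,2]>lo)&(L[...,2]<hi)&(im.min(-1)>30)
    q=L[b]; s=np.linalg.lstsq(np.c_[q[:,:2],np.ones(len(q))],q[:,2],rcond=None)[0]
    r=q[:,2]-np.c_[q[:,:2],np.ones(len(q))]@s; q=q[abs(r)<.002]
    s=np.linalg.lstsq(np.c_[q[:,:2],np.ones(len(q))],q[:,2],rcond=None)[0]; return s,len(q)
s,n=fit(.005,.05); print(o["clock"],T,o["ft_force"],"plate slope deg x,y",np.degrees(np.arctan(s[:2])),"z0",s[2],n)
import sys; cv2.imwrite(f"pics/{sys.argv[1]}.png",im)
E
python3 t.py a1
```

```text
7.0167 [ 0.61757078 -0.16824963  0.09290808] [-10.13560921   0.89091255  14.67965563] plate slope deg x,y [3.20236183 0.7087025 ] z0 0.017167208110215385 3706
```

View pics/a1.png

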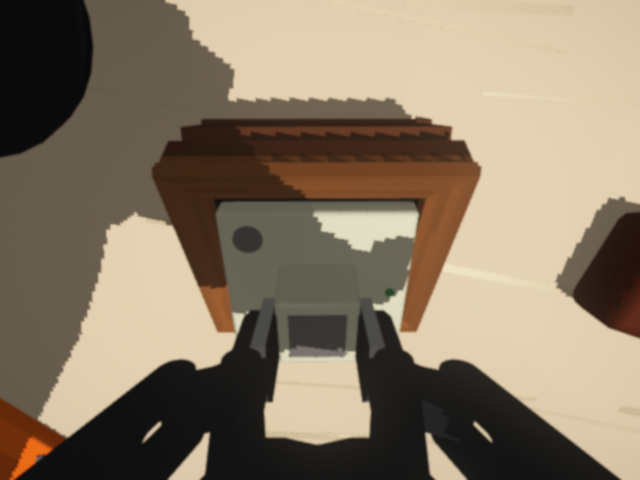

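```bash
cat > p.py <<'E'
from m import *
im,d,P=cloud("wrist"); o=get_obs(); T=o["eef_pos"]; M=R.from_quat(o["tool_rot"]).as_matrix(); L=(P-T)@M
print(o["clock"],T.round(4),o["ft_force"].round(1))
for r in range(195,300,8): print(r,[tuple((L[r,c]*1000).round(1)) for c in(262,318,395)])
E
python3 p.py
```

```text
7.0667 [ 0.6176 -0.1682  0.0929] [-9.4  1.1 15.5]
195 [(np.float64(51.2), np.float64(-21.3), np.float64(19.1)), (np.float64(51.4), np.float64(0.5), np.float64(18.4)), (np.float64(51.6), np.float64(30.2), np.float64(17.7))]
203 [(np.float64(47.1), np.float64(-22.1), np.float64(23.2)), (np.float64(47.2), np.float64(0.5), np.float64(22.8)), (np.float64(47.1), np.float64(31.6), np.float64(23.1))]
211 [(np.float64(44.9), np.float64(-21.6), np.float64(18.7)), (np.float64(45.5), np.float64(0.5), np.float64(16.4)), (np.float64(45.4), np.float64(30.5), np.float64(17.0))]
219 [(np.float64(42.5), np.float64(-21.3), np.float64(15.8)), (np.float64(42.3), np.float64(0.5), np.float64(16.5)), (np.float64(42.4), np.float64(30.5), np.float64(16.1))]
227 [(np.float64(39.1), np.float64(-21.5), np.float64(16.1)), (np.float64(39.0), np.float64(0.5), np.float64(16.4)), (np.float64(38.6), np.float64(31.1), np.float64(17.9))]
235 [(np.float64(35.2), np.float64(-21.9), np.float64(18.0)), (np.float64(35.2), np.float64(0.5), np.float64(17.9)), (np.float64(35.0), np.float64(31.5), np.float64(18.7))]
243 [(np.flo
[... 665 characters left out ...]
loat64(21.8))]
275 [(np.float64(16.0), np.float64(-23.3), np.float64(21.7)), (np.float64(19.9), np.float64(0.5), np.float64(13.0)), (np.float64(15.5), np.float64(33.6), np.float64(22.8))]
283 [(np.float64(11.1), np.float64(-23.9), np.float64(24.1)), (np.float64(18.4), np.float64(0.5), np.float64(8.8)), (np.float64(11.1), np.float64(34.1), np.float64(24.2))]
291 [(np.float64(6.3), np.float64(-24.4), np.float64(26.0)), (np.float64(17.9), np.float64(0.5), np.float64(2.9)), (np.float64(7.0), np.float64(34.5), np.float64(24.7))]
299 [(np.float64(2.3), np.float64(-24.6), np.float64(26.0)), (np.float64(16.4), np.float64(0.5), np.float64(-0.6)), (np.float64(2.5), np.float64(35.0), np.float64(25.6))]
```

It is pivoting as planned: the plate slopes 14.6° with no slip, and in the picture the uphill edge sits inside the recess. Continuing the arc.

Call:
apply_moves([
  [[-0.012, -0.002, -0.06, 0, -1], [-0.012, -0.002, -0.07, 0, -1], [-0.012, -0.002, -0.07, 0, -1], [0, 0, 0, 0, -1], [0, 0, 0, 0, -1]],
])

```text
clock: 7.48
eef_pos: [0.6144, -0.1687, 0.0841]
tool_rot: [0.997, 0.074, -0.002, 0.0]
ft_force: [-12.3, -0.5, 15.1]
grip_width: 0.0301
grasp_force: 68.6
```

```bash
cat > p.py <<'E'
from m import *
im,d,P=cloud("wrist"); o=get_obs(); T=o["eef_pos"]; M=R.from_quat(o["tool_rot"]).as_matrix(); L=(P-T)@M
print(o["clock"],T.round(4),o["ft_force"].round(1))
for cs in((245,268),(385,400)):
    q=L[200:310,cs[0]:cs[1]].reshape(-1,3); q=q[(q[:,0]>0)&(q[:,0]<36)]; q=q[(q[:,0]>.002)&(q[:,0]<.036)&(q[:,2]>.002)&(q[:,2]<.04)]
    a=np.polyfit(q[:,0],q[:,2],1); r=q[:,2]-np.polyval(a,q[:,0]); q=q[abs(r)<.003]; a=np.polyfit(q[:,0],q[:,2],1)
    print("slope",np.degrees(np.arctan(a[0])).round(1),"z0",(a[1]*1000).round(1),len(q))
import sys; cv2.imwrite(f"pics/{sys.argv[1]}.png",im)
E
python3 p.py a2
```

```text
7.5333 [ 0.6144 -0.1687  0.0841] [-11.8  -0.   14.4]
slope -24.4 z0 27.0 1383
slope -22.8 z0 26.7 913
```

Call:
apply_moves([
  [[0, 0, -0.04, 0, -1], [0, 0, -0.04, 0, -1], [0, 0, -0.04, 0, -1], [0, 0, 0, 0, -1], [0, 0, 0, 0, -1]],
])

```text
clock: 7.95
eef_pos: [0.6132, -0.1688, 0.0788]
tool_rot: [0.997, 0.073, -0.003, 0.0]
ft_force: [-15.6, -0.2, 16.0]
grip_width: 0.0304
grasp_force: 71.1
```

```bash
python3 p.py a3
```

```text
8.0 [ 0.6132 -0.1688  0.0788] [-15.1   0.3  15.9]
slope -29.7 z0 27.3 1292
slope -28.6 z0 27.1 865
```

View pics/a3.png

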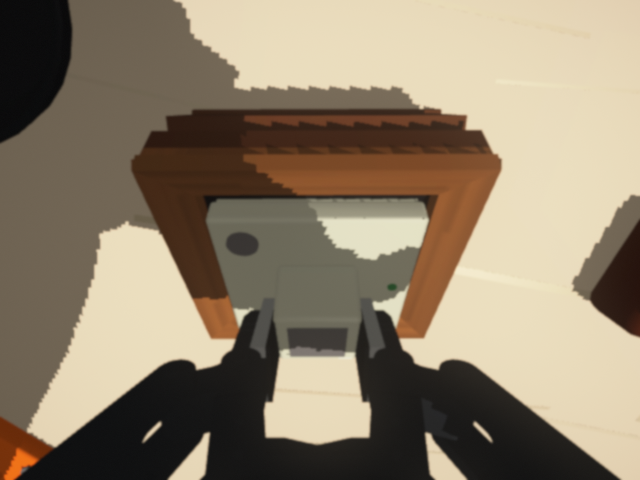

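The tilt is about 29–30°, but the plate sits about 3–5 mm too far downhill, with a gap visible at the uphill wall (320,197). I'll shift it up the slope.

Call:
apply_moves([
  [[0.05, 0.008, 0.02, 0, -1], [0.05, 0.008, 0.02, 0, -1], [0.03, 0.004, 0, 0, -1], [0, 0, 0, 0, -1], [0, 0, 0, 0, -1]],
])

```text
clock: 8.42
eef_pos: [0.6134, -0.1687, 0.0793]
tool_rot: [0.997, 0.073, -0.008, 0.0]
ft_force: [-24.9, -2.8, 18.4]
grip_width: 0.0305
grasp_force: 71.7
```

```bash
python3 p.py a4
```

```text
8.4667 [ 0.6134 -0.1687  0.0793] [-25.4  -2.8  18.9]
slope -29.9 z0 27.4 1295
slope -28.6 z0 27.1 860
```

```bash
cat > e.py <<'E'
from m import *
im,d,P=cloud("wrist"); o=get_obs(); T=o["eef_pos"]
yw=np.radians(8.65); C=np.array([.6332,-.1653,.045]); ex=np.array([np.cos(yw)*.866,np.sin(yw)*.866,.5]); n=np.array([-.5*np.cos(yw),-.5*np.sin(yw),.866]); ey=np.cross(n,ex)
D=P-C; U=np.stack([D@ex,D@ey,D@n],-1)*1000
print(T.round(4))
for c in(240,300,400): print(c,[(r,*U[r,c].round(1).tolist(),int(im[r,c].mean())) for r in range(160,226,5)])
for r in(225,260,300): print("row",r,[(c,*U[r,c].round(1).tolist(),int(im[r,c].mean())) for c in list(range(185,245,6))+list(range(395,450,6))])
for (r,c) in((330,225),(335,415),(335,400),(335,235)): print(r,c,U[r,c].round(1),im[r,c])
E
python3 e.py
```

```text
[ 0.6134 -0.1687  0.0793]
240 [(160, 59.6, 23.7, 7.9, 44), (165, 59.5, 23.4, 10.3, 44), (170, 59.1, 23.2, 12.2, 44), (175, 57.6, 23.3, 12.9, 41), (180, 53.9, 24.2, 10.9, 44), (185, 50.6, 24.9, 9.7, 43), (190, 47.0, 25.7, 8.2, 43), (195, 44.5, 26.1, 8.1, 36), (200, 36.0, 28.3, 1.7, 90), (205, 37.6, 27.5, 6.0, 100), (210, 37.9, 27.0, 8.9, 101), (215, 38.8, 26.4, 12.3, 101), (220, 37.4, 26.5, 13.4, 109), (225, 35.5, 26.7, 14.1, 100)]
300 [(160, 59.8, 4.5, 8.4, 77), (165, 59.2, 4.5, 10.0, 77), (170, 58.7, 4.4, 11.9, 78), (175, 56.7, 4.5, 12.0, 86), (180, 53.6, 4.7, 10.8, 91), (185, 50.7, 4.8, 10.0, 92), (190, 48.3, 4.9, 9.8, 85), (195, 43.7, 5.1, 7.3, 40), (200, 35.2, 5.7, 1.1, 94), (205, 38.1, 5.4, 6.7, 102), (210, 37.7, 5.3, 8.9, 102), (215, 38.0, 5.3, 11.6, 102), (220, 36.9, 5.3, 13.0, 110), (225, 35.7, 5.3, 14.4, 101)]
400 [(160, 60.4, -27.1, 9.3, 78), (165, 59.0, -27.2, 10.1, 79), (170, 59.1, -26.8, 12.6, 81), (175, 56.3, -27.4, 11.7, 90), (180, 54.2, -27.8, 11.7, 91), (185, 50.3, -28.7, 9.7, 91), (190, 47.6, -29.2, 9.2, 88), (195, 44.4, -29.8, 8.4, 65), (200, 35.4, -32.2, 1.5, 117)
[... 1453 characters left out ...]
99), (203, -19.7, 53.5, 11.6, 103), (209, -21.3, 51.1, 10.7, 107), (215, -22.4, 48.6, 10.0, 105), (221, -23.4, 46.0, 9.4, 103), (227, -24.3, 43.3, 8.9, 107), (233, -11.5, 37.1, 16.6, 101), (239, -12.0, 34.5, 16.3, 100), (395, -13.1, -35.7, 16.0, 217), (401, -11.6, -38.1, 16.9, 216), (407, -26.3, -44.7, 8.1, 96), (413, -25.2, -47.3, 8.7, 92), (419, -23.8, -49.8, 9.6, 98), (425, -21.9, -52.1, 10.7, 98), (431, -21.2, -54.7, 11.2, 98), (437, -19.1, -56.8, 12.5, 97), (443, -63.6, -76.4, -14.3, 214), (449, -63.6, -80.0, -14.3, 215)]
330 225 [-51.8  49.3  10.9] [ 53 100 166]
335 415 [-55.4 -53.5  12.4] [ 66 107 163]
335 400 [-54.8 -45.2  12.7] [ 60 101 159]
335 235 [-55.9  44.4  11.8] [ 52  93 152]
```

The uphill edge is at u≈38, so the remote centre is about -2.5 mm, within tolerance. The downhill end is still about 2–3 mm high. I'll relax the sideways load and press a little more, then open slightly so it settles while caged by the fingers.

Call:
apply_moves([
  [[-0.06, -0.01, -0.03, 0, -1], [-0.03, 0, -0.06, 0, -1], [0, 0, -0.03, 0, -1], [0, 0, 0, 0, -1], [0, 0, 0, 0, -1]],
])

```text
clock: 8.93
eef_pos: [0.6131, -0.1688, 0.0772]
tool_rot: [0.997, 0.073, -0.004, 0.001]
ft_force: [-22.7, -0.7, 25.9]
grip_width: 0.0304
grasp_force: 73.6
```

```bash
cat > f.py <<'E'
from m import *
im,d,P=cloud("wrist"); o=get_obs(); T=o["eef_pos"]
yw=np.radians(8.65); C=np.array([.6337,-.1653,.045]); ex=np.array([np.cos(yw)*.866,np.sin(yw)*.866,.5]); n=np.array([-.5*np.cos(yw),-.5*np.sin(yw),.866]); ey=np.cross(n,ex)
D=P-C; U=np.stack([D@ex,D@ey,D@n],-1)*1000
m=(abs(U[...,0])<36)&(abs(U[...,1])<37)&(abs(U[...,1])>22)&(U[...,2]>11)&(U[...,2]<20)&(im.min(-1)>40)&(im.max(-1)-im.min(-1)<60)
q=U[m]
for _ in range(3):
    A=np.c_[q[:,:2],np.ones(len(q))]; s=np.linalg.lstsq(A,q[:,2],rcond=None)[0]; r=q[:,2]-A@s; q=q[abs(r)<1.5]
print(o["clock"],T.round(4),o["ft_force"].round(1),"n0",s[2].round(2),"tilt deg u,v",np.degrees(s[:2]).round(2),len(q),"u range",q[:,0].min().round(),q[:,0].max().round())
w=(abs(U[...,1])<30)&(U[...,2]>5)&(U[...,2]<12)&(U[...,0]>30)&(U[...,0]<42)&(im.max(-1)-im.min(-1)<40)&(im.min(-1)>60)
print("uphill side u",np.median(U[w][:,0]) if w.sum() else None,w.sum())
w=(abs(U[...,0])<58)&(abs(U[...,1])<58)&(abs(U[...,1])>45)&(im[...,2].astype(int)-im[...,0]>25); q=U[w]; q=q[(q[:,2]>4)&(q[:,2]<16)]; 
for a,b in((-50,-20),(-20,10),(10,50)): k=q[(q[:,0]>a)&(q[:,0]<b)&(abs(q[:,1])>48)&(abs(q[:,1])<55)]; print("rim n",a,b,np.median(k[:,2]) if len(k) else None)
import sys; cv2.imwrite(f"pics/{sys.argv[1]}.png",im)
E
python3 f.py a5
```

```text
8.9833 [ 0.6131 -0.1688  0.0773] [-22.2   0.2  25.5] n0 14.99 tilt deg u,v [0.17 0.2 ] 6250 u range -34.0 36.0
uphill side u 37.2912471478406 2165
rim n -50 -20 10.79828597819386
rim n -20 10 10.793528305990954
rim n 10 50 10.782359422535297
```

It is now flat (within 0.2°) and at floor height. I'll relax the press, then open slowly and retreat.

Call:
apply_moves([
  [[-0.05, 0, 0.05, 0, -1], [-0.03, 0, 0.04, 0, -1], [0, 0, 0, 0, -0.15], [0, 0, 0, 0, -0.05], [0, 0, 0, 0, 0.05], [0, 0, 0, 0, 0.15], [0, 0, 0, 0, 0.15], [0, 0, 0, 0, 0.15]],
])

```text
clock: 9.65
eef_pos: [0.6155, -0.1676, 0.0766]
tool_rot: [0.997, 0.074, -0.0, -0.0]
ft_force: [0.2, -0.1, 0.4]
grip_width: 0.0492
grasp_force: 0.0
```

```bash
python3 f.py a6; python3 -c "
from h import *
o=get_obs();print(o['grip_width'],o['grasp_force'],o['ft_force'])"
```

```text
9.7 [ 0.6154 -0.1676  0.0767] [-0.1  0.5 -0.3] n0 15.05 tilt deg u,v [-0.03  0.25] 5938 u range -36.0 36.0
uphill side u 37.32725258735281 2185
rim n -50 -20 10.904045952712064
rim n -20 10 10.773995507028713
rim n 10 50 10.78092771608158
0.048784897672893145 0.0 [-0.14445947  0.53157819 -0.3496608 ]
```

The remote stayed flat and the fingers are free. Next I'll rise straight up and check.

Call:
apply_moves([
  [[0, 0, 0.2, 0, 0.15], [0, 0, 0.4, 0, 0.15], [0, 0, 0.7, 0, 0.15], [0, 0, 0.8, 0, 0.15], [-0.4, 0, 0.8, 0, 0.15], [-0.5, 0, 0.6, 0, 0.15], [-0.5, 0, 0, 0, 0.15], [0, 0, 0, 0, 0.15]],
])

```text
clock: 10.37
eef_pos: [0.5574, -0.168, 0.2204]
tool_rot: [0.997, 0.074, 0.001, 0.001]
ft_force: [0.1, 0.4, 0.4]
grip_width: 0.0491
grasp_force: 0.0
```

```bash
python3 f.py a7
python3 - <<'E'
import cv2; cv2.imwrite("pics/a7c.png",cv2.imread("pics/a7.png"))
E
```

```text
10.4167 [ 0.5585 -0.1679  0.219 ] [ 0.7 -0.1 -0.7] n0 15.08 tilt deg u,v [0.12 0.11] 3324 u range -36.0 36.0
uphill side u 37.233652273769145 413
rim n -50 -20 10.900811593207774
rim n -20 10 10.833995516255397
rim n 10 50 10.814234371880064
```

View pics/a7.png

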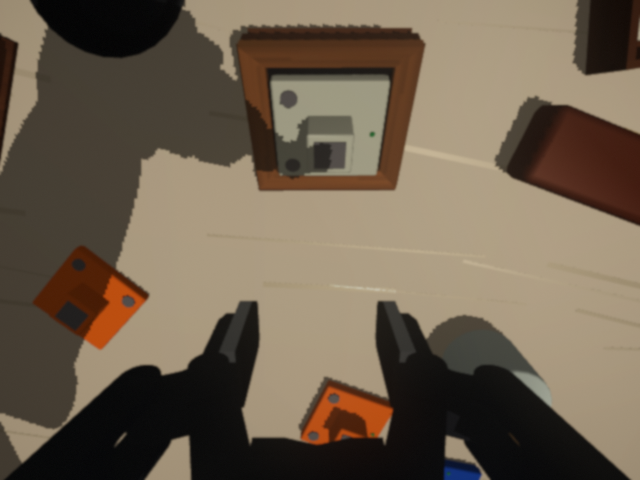

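The remote (330,125) lies flat in the square recess: about 0.1° tilt, centred within about 3 mm, at floor height. The gripper is clear, so I'll hand in.

```bash
python3 -c "
from h import *
print(order.job_done())"
```

```text
the job is handed in; nothing more can be done
None
```

The white remote is in the square recess, measured flat to about 0.1° and within about 3 mm of centre, with the gripper clear; the job is handed in at about 10.4 s, but no verdict was returned.

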